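# Clear a stuck slide carrier from the feed chute

### The job

A slide carrier has stuck between the guides of the sloping feed chute. Push it back up the chute until its foot plate is past the guides but still lying on the chute floor, lift it out, and set it down gently, flat and right way up, inside the shallow black tray. Do not drop it or put it on the bench, and leave everything else where it is.

Things in the scene. Friction and masses are not known exactly. Their poses are not given: they have to be found in the camera images.
- chute: Fixed steel feed chute: a straight open channel sloping at 26 degrees, 360 mm long, 90 mm wide, on a base plate and legs. Origin: on the channel floor, mid-width, at the low end, 32 mm above the bench; x up the slope, y across, z square to the floor. End stop 26 mm high at x = -8 to 0 mm. Side rails 8 mm high, inner faces at y = +-40 mm. Top end (x = 360 mm) open.
- guide_low (a point): Where the two guides begin, on the floor mid-width, 20 mm up the chute. Each guide has a flat lip 9 to 14 mm above the floor that reaches in to y = +-30 mm over the carrier's foot, and a clear upright cheek plate at y = +-30 to +-35 mm, up to 43 mm above the floor. The slot between the cheeks, 60 mm wide, is open above and at both ends.
- guide_end (a point): Where the guides end, on the floor mid-width, 180 mm up the chute. From here to the top end there are only the 8 mm side rails, with free space above.
- carrier_center (a point): Centre of the stuck carrier, 21 mm above its underside: aluminium foot plate 100 x 76 x 6 mm, and on its middle a grey body 100 mm long, 50 mm wide, 36 mm high (42 mm overall, about 0.3 kg). x is its length, y its width, z up. It starts on the chute floor, lengthwise, foot under the lips, its lower end 55 to 80 mm up the chute.
- carrier_foot (a point): Centre of that carrier's underside. It can be lifted only when its whole foot is past the guides: centre more than 230 mm up the chute. Friction holds the carrier wherever it is left on the slope; pushing it up takes 2 to 5 N.
- tray: Fixed shallow open black tray flat on the bench, 170 x 140 mm outside, 17 mm high, walls and floor 5 mm thick (inside 160 x 130 mm, 12 mm deep). Origin: centre of its underside, x along the 170 mm side, z up.
- spare_center (a point): Bystander: centre of a second, identical carrier standing on the bench beside the tray, on the tray's +y side (21 mm above its underside). Leave it.
- dish: Bystander: covered dish, 100 mm across, 15 mm high; origin at the centre of its underside.
- mouse: Bystander: black computer mouse, 110 x 62 x 36 mm; origin at the centre of its underside.
- reagent: Bystander: amber reagent bottle, 70 mm across, 150 mm high; origin at the centre of its underside.
- jar: Bystander: glass jar, 72 mm across, 85 mm high; origin at the centre of its underside.
- beaker: Bystander: glass beaker, 72 mm across, 85 mm high; origin at the centre of its underside.
- screwdriver: Bystander: screwdriver with a black handle, lying on the bench, length along its x axis; origin at its underside.

How it is judged (in metres and radians):
On the way, in this order (a step that is already met when the one before it is completed fails the run):
1. the carrier, pushed up the chute, lies on the chute floor with its whole foot past the guides (x of carrier_center in the frame of chute above 0.229 m and z of carrier_center in the frame of chute below 0.028 m and angle between the z axis of chute and the z axis of carrier_center, either way round below 0.1 rad), for 0.2 s.
2. the carrier is lifted clear of the chute, held by the fingers (z of carrier_center in the frame of chute above 0.08 m and contact force between the fingers and carrier above 1 N), for 0.1 s.
3. the carrier is lowered flat to the tray floor (within about 10 mm of it) while still held, not dropped (horizontal distance between carrier_center and tray below 0.05 m and height (world z) of carrier_center below 0.037 m and angle between carrier_center's own z axis and vertical below 0.17 rad and contact force between the fingers and carrier above 1 N), for 0.1 s.
At the end, for the whole second after the job is handed in: The carrier stands released and at rest inside the tray, flat on the tray floor (within 4 mm), right way up (within 3.4 degrees), its centre within 42 mm of the tray's centre along each side (x of carrier_center in the frame of tray between -0.042 and 0.042 m and y of carrier_center in the frame of tray between -0.042 and 0.042 m and height (world z) of carrier_center below 0.03 m and angle between carrier_center's own z axis and vertical below 0.06 rad and linear speed of carrier below 0.02 m/s and contact force between the fingers and carrier below 0.1 N); the robot touches nothing.
It fails at once if the carrier is dropped or put on the bench (height (world z) of carrier_center below 0.06 m and horizontal distance between carrier_center and tray above 0.14 m).
It fails at once if a bystander is moved by more than 20 mm (distance of any of spare_center, dish, mouse, reagent, jar, beaker, screwdriver from where it was at the start of the episode above 0.02 m).
It also fails if it takes over 58 s, if anything falls off the work surface, if the arm or the gripper's body presses on something with over 40 N, if the wrist force passes 120 N, or if a joint passes its speed limit or range.

### The arm

A 6-joint arm with a two-finger parallel gripper is mounted at the origin on the work surface. World frame = base frame: x ahead of the robot, y to its left, z up, the work surface at z = 0. Lengths are in mm, angles in rad, forces in N, time in s.
With the tool pointing down it reaches from about 325 to 1000 mm from the base axis. Payload 5.1 kg.
Tool frame: the origin (TCP) lies where the fingers leave the gripper's body, on its centre line; the fingertips stand ctrl.tip_reach ahead of it and the grasp point (between the pads) lies 54 mm ahead of it (ctrl.tip_reach is the distance from the TCP to the fingertips, in mm); z points along the fingers, y is the line along which they close (so a half turn about z gives the same grasp; the last joint's range is limited). The gripper opens to 85 mm and grips with 20 to 120 N. Pads are 22 mm wide; open, the fingers measure 114 mm over their backs; the gripper's body (76 mm by 85 mm) begins 54 mm behind the grasp point. The pads swing forward as they close: fully open they stand 13 mm farther back than shut.
Start: joints at [1.245, 0.124, 1.65, -0, 1.367, -0.083], TCP at [156.296, 630.918, 303.922] pointing down, gripper open.
Joint ranges: [-2.61, 2.61], [-1.02, 2.33], [0.03, 2.71], [-1.35, 4.49], [0.32, 2.68], [-2.91, 2.91]. Speed limits (rad/s): [2.57, 2.57, 3.14, 3.14, 3.14, 3.14].

### API

Orientations are given as a unit quaternion [x, y, z, w].
In Python, from station import ctrl, optics gives the robot as it stands.
- The arm moves only by the shell command python3 -m pendant 'ROWS' [FORCE]. ROWS is JSON, one flat list of numbers, 5 for each row, row after row: the shift along the tool's x, y, z in mm, then the turn about the tool's z in rad, then the opening, from -1 (shut) to 1 (fully open), so that 0 is half open. In form: [dx, dy, dz, yaw, hand, dx, dy, dz, yaw, hand, ...]. A call has 1 to 10 rows; each row shifts and turns the commanded pose from where the row before left it, along the tool's axes as they then stand; what a row does not reach is not made up. A row lasts 1/8 s, in which the tool goes at most 62.5 mm and 10.7 degrees, less where a joint would pass 70% of its speed; a pose out of reach is approached as far as the arm can. A call is refused whole if a number of a shift passes 62.5 or a number of a turn 0.188, either way. A call with a gripper value outside its range is refused whole. The fingers move at their own pace and stop on an object; FORCE is the grip in N (left out, the last holds). Time passes only in rows, so rows that do not move let the fingers close. It gives the time, the measured TCP pose, the force, the opening and the grip force at its end, in the units of the state.
- ctrl.sense(): the state, without advancing time (a new reading comes with each control period).
- optics.grab_frame(name): name is "scene" or "top" or "wrist"; returns (picture, depth): 384x512x3 uint8, blue, green, red; 384x512 float32, mm along the optical axis (not along the pixel's ray), 0 where there is no reading.
- optics.camera_info(name): a dict with "intrinsics" (3x3 intrinsics, pixels), "R" (3x3) and "t" (3): a world point X has camera coordinates R X + t. Camera axes: x right, y down, z forward; pixel columns grow to the right and rows downward; lengths in mm; the calibration is good to about 2 mm. A picture is of the moment at which its call begins: read the wrist's pose just before it. camera_info takes no time and is no camera call; for the wrist camera it gives the pose at the moment of the call.
- ctrl.hand_in(): hands the job in; it is judged then, once.
The state is a dict: "clock": time; "qpos": joint angles; "qd": joint speeds; "tau": joint torques, N m; "tool_pos": TCP position; "orientation": TCP orientation; "wrist_force": force on the tool from outside, world axes, zero at the start; "wrist_torque": the same for the moment, N m; "gripper_width": finger opening in mm; "grip_force": force on a finger pad.
Only numpy, scipy, OpenCV 4.12 (cv2) and the standard library are available. Lean on these libraries where they do the work, as an engineer would, in place of code of your own. Each camera call takes 0.05 s, during which the arm holds its last target. There are 200 camera calls.

## Working session

There is one attempt and no reset: what is moved stays moved. The work goes in short steps, Python scripts to look and compute and a shell command to move; the robot and the scene stay as the last step left them, time stands still between calls to the robot, and variables do not carry over. Pictures are saved under pics/ and viewed, at most 12 in all, crops included, and the job is handed in when it is done.

```bash
ls; mkdir -p pics; python3 - <<'E'
from station import ctrl, optics
import cv2, numpy as np
print(ctrl.sense(), ctrl.tip_reach)
for n in("scene","top"):
    p,d=optics.grab_frame(n); cv2.imwrite(f"pics/{n}0.png",p); np.save(f"pics/{n}0d.npy",d)
    print(optics.camera_info(n))
E
```

```text
pics
{'clock': 0.0, 'qpos': array([ 1.24535586e+00,  1.24462318e-01,  1.65164994e+00,  2.16354999e-05,
        1.36750165e+00, -8.25995082e-02]), 'qd': array([-0.00048494, -0.00088491,  0.00091039,  0.00015297, -0.00041355,
        0.00016777]), 'tau': array([-9.36286142e-05, -4.23615396e+01, -3.65452087e+01, -5.45768060e-06,
        6.83492646e-03,  7.13591447e-06]), 'tool_pos': array([156.17768201, 630.49019399, 302.69478531]), 'orientation': array([ 1.21124469e-01,  9.92636813e-01, -9.87518647e-04, -2.15133383e-04]), 'wrist_force': array([0.64030884, 0.20928358, 0.6194949 ]), 'wrist_torque': array([ 0.01213738, -0.0269336 ,  0.00367828]), 'grip_force': 0.0, 'gripper_width': 85.31466644866822} 72.6
{'intrinsics': array([[369.76275938,   0.        , 258.38029372],
       [  0.        , 369.76275938, 190.82169982],
       [  0.        ,   0.        ,   1.        ]]), 'R': array([[ 0.79904318,  0.60114006, -0.01267343],
       [ 0.48825195, -0.66100377, -0.56981053],
       [-0.35091313,  0.44911539, -0.82167837]]), 't': array([-459.83141967, -159.06179773, 1191.69445335])}
{'intrinsics': array([[404.61336015,   0.        , 253.4488173 ],
       [  0.        , 404.61336015, 187.88931987],
       [  0.        ,   0.        ,   1.        ]]), 'R': array([[ 0.00508747, -0.99997439, -0.00503351],
       [-0.99360379, -0.0044871 , -0.11283343],
       [ 0.11280796,  0.00557535, -0.99360117]]), 't': array([  48.5062774 ,  564.38021578, 1091.26977971])}
```

View pics/scene0.png

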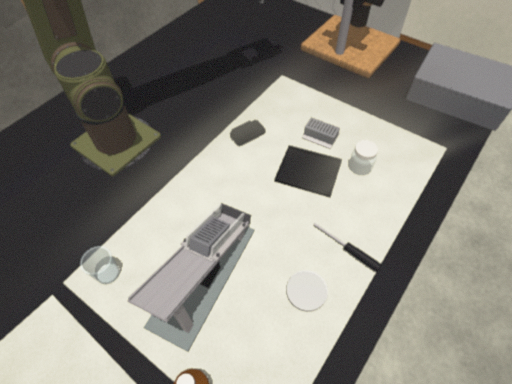

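View pics/top0.png

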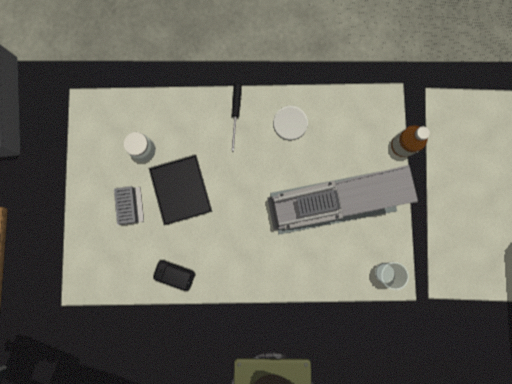

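The scene view shows the chute at (195,260), its low end near (230,215), with the carrier at (210,235) and the tray at (308,170). The spare is at (320,130). In the top view the chute runs from (272,213) at the low end to (413,188) at the high end, the carrier is at (317,204) and the tray at (181,190).

```bash
cat > h.py <<'E'
import numpy as np, cv2
from station import ctrl, optics
def world(d,ci):
    K,R,t=ci["intrinsics"],ci["R"],ci["t"]
    v,u=np.mgrid[:d.shape[0],:d.shape[1]]
    c=np.dstack([(u-K[0,2])/K[0,0]*d,(v-K[1,2])/K[1,1]*d,d])
    return (c-t)@R
def plane_px(uv,z,ci):
    K,R,t=ci["intrinsics"],ci["R"],ci["t"]
    o=-R.T@t; r=np.c_[np.atleast_2d(uv),np.ones(len(np.atleast_2d(uv)))]@np.linalg.inv(K).T@R
    return o+r*((z-o[2])/r[:,2])[:,None]
E
python3 - <<'E'
from h import *
p=cv2.imread("pics/top0.png");d=np.load("pics/top0d.npy");ci=optics.camera_info("top");W=world(d,ci)
print("bench z",np.median(W[100:280,230:260,2]), "tray floor z",W[190,181])
# chute floor plane in upper part
reg=W[180:215,352:405].reshape(-1,3); reg=reg[(reg[:,2]>60)]
for _ in range(4):
    c=reg.mean(0);n=np.linalg.svd(reg-c)[2][2];n*=np.sign(n[2]);r=(reg-c)@n
    reg=reg[abs(r)<max(2,1.5*r.std())]
print("plane c",c,"n",n,"slope",np.degrees(np.arccos(n[2])),r.std(),len(reg))
h=n.copy();h[2]=0;h/=-np.linalg.norm(h);print("uphill",h,np.degrees(np.arctan2(h[1],h[0])))
# all chute pts within plane of floor
sel=np.zeros(d.shape,bool);sel[160:235,262:420]=1
sel&=(abs((W-c)@n)<12)&(W[...,2]>20)&(d>0)
m=cv2.morphologyEx(sel.astype(np.uint8),cv2.MORPH_OPEN,np.ones((3,3)))
pts=W[m>0]
u=np.array([h[0],h[1]])
print("minAreaRect xy",cv2.minAreaRect(pts[:,:2].astype(np.float32)))
# tray
g=cv2.cvtColor(p,cv2.COLOR_BGR2GRAY)
t=((g<60)*255).astype(np.uint8)[145:235,140:222]
cs,_=cv2.findContours(t,cv2.RETR_EXTERNAL,cv2.CHAIN_APPROX_NONE);k=max(cs,key=cv2.contourArea)
q=cv2.boxPoints(cv2.minAreaRect(k))+[140,145]
P=plane_px(q,17,ci);print("tray corners",P.round(0),"ctr",P.mean(0),np.linalg.norm(P-np.roll(P,1,0),axis=1))
# carrier body: points 35..50 above the plane
hgt=(W-c)@n
s2=np.zeros(d.shape,bool);s2[180:225,275:350]=1
for a,b in((36,50),):
    q=W[s2&(hgt>a)&(hgt<b)];print("carrier?",len(q),q.mean(0),cv2.minAreaRect(q[:,:2].astype(np.float32)))
vis=cv2.resize(p[150:245,260:425],None,fx=4,fy=4,interpolation=cv2.INTER_CUBIC);cv2.imwrite("pics/crop1.png",vis)
E
```

```text
bench z 1.4525484905899537 tray floor z [560.28137717 257.49178085   4.61944125]
plane c [ 535.37291085 -254.14648528  161.84126901] n [0.96924687 0.24503606 0.02275609] slope 88.6960595644637 13.024444190190456 870
uphill [-0.96949792 -0.24509953 -0.        ] -165.8122840984264
minAreaRect xy ((513.4613037109375, -164.6005859375), (24.913028717041016, 343.1082458496094), 13.595030784606934)
tray corners [[620. 350.  17.]
 [659. 217.  17.]
 [500. 169.  17.]
 [462. 300.  17.]] ctr [560.36731155 258.94259247  17.        ] [165.17665809 137.7655714  165.66879806 135.60212109]
carrier? 430 [542.53594162 -99.19071301  98.37800265] ((542.167236328125, -100.48983001708984), (14.970686912536621, 191.80075073242188), 13.605877876281738)
```

View pics/crop1.png

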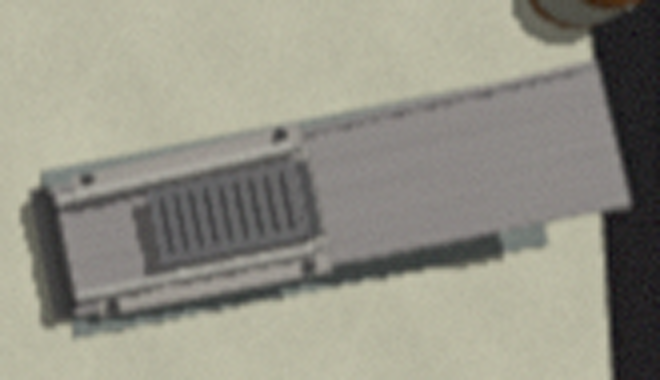

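The crop shows the chute: end stop at (60,250), guides ending near (300,130) and (325,260), and the grey ribbed carrier body from x≈150 to x≈312, centred at (232,215). The chute's top edge runs (597,65)–(630,205). The plane fit was bad, so I'll refit it with least squares and use the edges.

```bash
python3 - <<'E'
from h import *
d=np.load("pics/top0d.npy");ci=optics.camera_info("top");W=world(d,ci)
reg=W[182:200,355:400].reshape(-1,3); print(np.percentile(reg[:,2],[0,5,50,95,100]))
reg=reg[reg[:,2]>60]
for _ in range(5):
    A=np.c_[reg[:,:2],np.ones(len(reg))];s=np.linalg.lstsq(A,reg[:,2],rcond=None)[0];r=reg[:,2]-A@s;reg=reg[abs(r)<max(3,2.5*r.std())]
print(s,np.degrees(np.arctan(np.hypot(s[0],s[1]))),np.degrees(np.arctan2(s[1],s[0])),r.std(),len(reg))
# ray-cast crop points onto plane z=s.x + off (normal offset hn)
def cast(uv,hn):
    K,R,t=ci["intrinsics"],ci["R"],ci["t"];o=-R.T@t
    r=np.c_[uv,np.ones(len(uv))]@np.linalg.inv(K).T@R
    n=np.array([-s[0],-s[1],1]);c=s[2]+hn*np.linalg.norm(n)
    return o+r*((c-o@n)/(r@n))[:,None]
px=lambda a:(np.array(a,float)+.5)/4-.5+[260,150]
top=cast(px([[597,65],[630,205]]),4);print("top end",top, np.linalg.norm(top[0]-top[1]))
rails=cast(px([[310,133],[590,68],[330,265],[625,207]]),8);print("rails",rails)
body=cast(px([[155,185],[302,162],[318,240],[160,268]]),42);print("body",body,body.mean(0),np.linalg.norm(body-np.roll(body,1,0),axis=1))
low=cast(px([[62,210],[76,300]]),0);print("low",low)
E
```

```text
[ 126.23189602  132.44560321  153.70100282  174.84620891 1148.21204184]
[  0.0945278   -0.48199295 -20.45058463] 26.159108961841397 -78.90405858644031 1.9663831161171386 780
top end [[ 600.10586199 -319.60201889  194.77848592]
 [ 516.59665185 -335.85280353  194.71730753]] 85.07573051294028
rails [[ 567.93624203 -163.14008493  120.78047343]
 [ 597.96310183 -314.66554322  196.65304987]
 [ 483.84808098 -174.75758997  118.43135996]
 [ 515.20234687 -331.90399652  197.13867065]]
body [[ 535.2719166   -65.19567797  108.36418974]
 [ 545.97005822 -151.72589961  151.08241877]
 [ 497.72381077 -160.75596546  150.87423516]
 [ 482.00102075  -68.38227768  104.86452765]] [ 515.24170158 -111.51495518  128.79634283] [ 53.48074791  97.09158863  49.08447639 104.38868475]
low [[524.69871494  -8.84473791  33.41113306]
 [462.88510624 -18.45516799  32.20018807]]
```

```bash
python3 -m pendant '[-31,-35,0,0,-1,-31,-35,0,0,-1,-31,-35,0,0,-1,-31,-35,0,0,-1,-31,-35,0,0,-1,-31,-35,0,0,-1,-31,-35,0,0,-1,-31,-35,0,0,-1,-31,-35,0,0,-1,-31,-35,0,0,-1]' 40 && python3 -m pendant '[-31,-35,0,0,-1,-31,-35,0,0,-1,-31,-35,0,0,-1,-31,-35,0,0,-1,-31,-35,0,0,-1,-31,-35,0,0,-1,0,0,0,0.162,-1,0,0,0,0.162,-1,0,0,0,0.162,-1,0,0,0,0.162,-1]' && python3 -m pendant '[0,0,0,0.162,-1,0,0,0,0.162,-1,0,0,0,0.162,-1,0,0,0,0,-1,0,0,0,0,-1]'
cat >> h.py <<'E'
O=np.array([496,-12,32.]);AZ=np.radians(-78.8)
def tool():
    from scipy.spatial.transform import Rotation as Ro
    s=ctrl.sense();R=Ro.from_quat(s["orientation"]).as_matrix();return s,R
def chute(P):
    c,sn=np.cos(np.radians(26)),np.sin(np.radians(26));h=np.array([np.cos(AZ),np.sin(AZ),0])
    M=np.array([c*h+[0,0,sn],[-h[1],h[0],0],-sn*h+[0,0,c]]);return (np.asarray(P)-O)@M.T
E
python3 - <<'E'
from h import *
s,R=tool();print(s["tool_pos"],np.degrees(np.arctan2(R[1,0],R[0,0])),R[2],s["gripper_width"],ctrl.tip_reach,s["clock"],s["wrist_force"])
ci=optics.camera_info("wrist");p,d=optics.grab_frame("wrist");cv2.imwrite("pics/w1.png",p);np.save("pics/w1d.npy",d);np.savez("pics/w1ci.npz",**ci);print(ci["R"],-ci["R"].T@ci["t"])
E
```

```text
clock: 1.35
tool_pos: [373.3, 215.2, 303.6]
orientation: [0.121, 0.993, -0.0, -0.0]
wrist_force: [0.3, 0.4, -0.4]
gripper_width: 0.2
grip_force: 0.0
clock: 2.6
tool_pos: [502.9, -31.9, 303.3]
orientation: [0.433, 0.901, -0.0, -0.001]
wrist_force: [-0.1, -0.6, -0.6]
gripper_width: 0.3
grip_force: 0.0
clock: 3.22
tool_pos: [503.0, -31.9, 303.6]
orientation: [0.634, 0.773, -0.0, -0.0]
wrist_force: [0.7, 0.4, 0.5]
gripper_width: 0.1
grip_force: 0.0
[502.97061353 -31.88102476 303.61025185] 101.2414436242359 [ 2.09035924e-04 -4.98178310e-04 -9.99999854e-01] 0.1305795752241223 72.6 3.225 [0.65749322 0.35595857 0.50428154]
[[ 0.98066017  0.19571015 -0.00178233]
 [ 0.1885077  -0.94204288  0.27752489]
 [ 0.05263541 -0.27249358 -0.9607168 ]] [488.92993647  38.02827326 374.25760323]
```

View pics/w1.png

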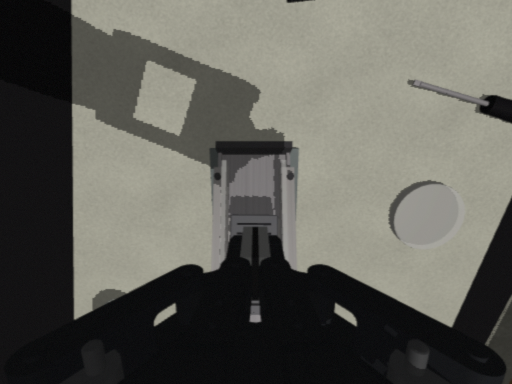

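The wrist view shows the end stop at (216–292, 147), the guides on either side of the slot, and the carrier's lower edge near row 215–222. The shut fingers are at (255,240), centred in the slot.

```bash
python3 - <<'E'
from h import *
ci=dict(np.load("pics/w1ci.npz"));p=cv2.imread("pics/w1.png")
P=plane_px([[216,147],[292,147],[222,190],[291,190]],55,ci)
print("stop",P,chute(P))
q=plane_px([[232,222],[274,222]],105,ci);print("edge",q,chute(q))
W=world(np.load("pics/w1d.npy"),ci);C=chute(W)
for v in range(150,234,4): print(v,C[v,252:257].mean(0).round(0),p[v,254])
s,R=tool();print(chute(s["tool_pos"]+[0,0,-72.6]))
cv2.imwrite("pics/w1c.png",cv2.resize(p[135:270,190:320],None,fx=4,fy=4,interpolation=cv2.INTER_CUBIC))
E
```

```text
stop [[451.11804009  -7.29115085  55.        ]
 [538.16631749  10.0997703   55.        ]
 [466.48276174 -57.40801898  55.        ]
 [549.11373351 -40.87459234  55.        ]] [[ -1.90448947 -43.11256969  26.51872621]
 [ -2.04105949  45.65580107  26.58533586]
 [ 44.96470517 -37.77488415   3.65909258]
 [ 44.8130095   46.49375299   3.73307951]]
edge [[486.22483107 -75.34782221 105.        ]
 [530.13664905 -66.55090546 105.        ]] [[ 86.14687307 -21.8933255   39.20330425]
 [ 86.05681628  22.89086215  39.24722789]]
150 [-1.  1. 18.] [23 22 23]
154 [-1.  1.  2.] [42 41 42]
158 [4. 1. 2.] [82 82 83]
162 [9. 1. 2.] [118 118 121]
166 [14.  1.  1.] [117 116 120]
170 [19.  1.  2.] [118 117 120]
174 [24.  1.  1.] [119 119 121]
178 [29.  1.  1.] [119 119 122]
182 [48.  2. 67.] [120 119 122]
186 [39.  1.  1.] [120 119 122]
190 [57.  2. 67.] [120 120 122]
194 [50.  1.  2.] [120 119 122]
198 [54.  1.  1.] [70 69 71]
202 [59.  1.  2.] [70 69 71]
206 [64.  1.  2.] [71 71 73]
210 [69.  1.  1.] [71 70 72]
214 [74.  1.  1.] [62 61 63]
218 [82.  2. 43.] [89 88 87]
222 [86.  2. 43.] [82 80 81]
226 [91.  2. 43.] [67 65 65]
230 [100.   2. 184.] [ 8  9 10]
[106.06918251   3.01452551 169.81321276]
```

View pics/w1c.png

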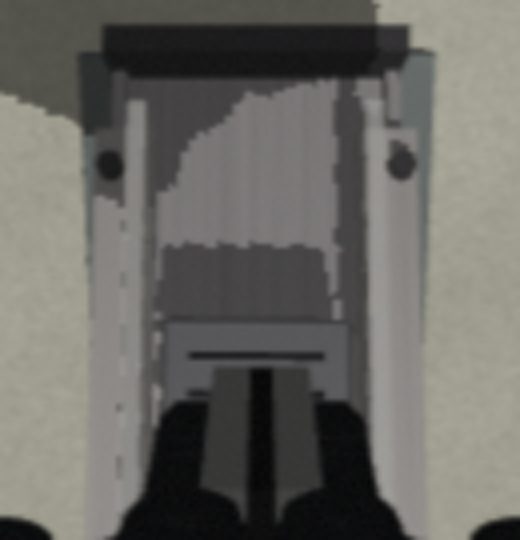

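```bash
python3 -m pendant '[0,-1.5,52,0,-1,0,0,52,0,-1,0,0,52,0,-1,0,0,0,0,-1,-8,0,0,0,-1,-8,0,0,0,-1,0,0,0,0,-1]' && python3 -m pendant '[-9,0,-4.4,0,-1,-9,0,-4.4,0,-1,-9,0,-4.4,0,-1,0,0,0,0,-1]' && python3 - <<'E'
from h import *
s,R=tool();print(s["wrist_force"],chute(s["tool_pos"]+[0,0,-72.6]))
p,d=optics.grab_frame("top");p2,_=optics.grab_frame("wrist")
a=cv2.resize(p[150:245,260:425],None,fx=3,fy=3,interpolation=cv2.INTER_CUBIC);b=cv2.resize(p2[100:290,150:360],(315,285))
cv2.imwrite("pics/push1.png",np.hstack([a,b]))
E
```

```text
clock: 4.15
tool_pos: [506.2, -48.9, 150.3]
orientation: [0.636, 0.772, 0.001, 0.002]
wrist_force: [-0.6, -0.5, 0.1]
gripper_width: 0.3
grip_force: 0.0
clock: 4.65
tool_pos: [510.4, -74.9, 162.0]
orientation: [0.636, 0.772, 0.0, 0.001]
wrist_force: [-1.5, 1.3, 1.6]
gripper_width: 0.1
grip_force: 0.7
[-1.4825219   1.32170192  1.62622058] [83.12169086  1.88422977 23.32467857]
```

View pics/push1.png

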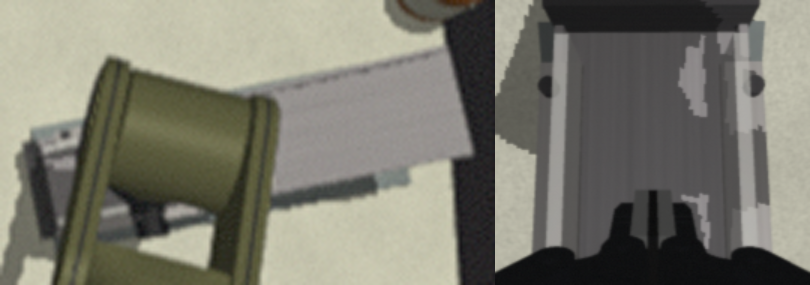

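The arm hides the carrier in the top view. In the wrist view the fingers are centred in the slot, and the force reads about 2 N, which fits a push in progress. I'll keep pushing up the slope.

```bash
python3 -m pendant '[-8.6,0,-4.2,0,-1,-8.6,0,-4.2,0,-1,-8.6,0,-4.2,0,-1,-8.6,0,-4.2,0,-1,-8.6,0,-4.2,0,-1,0,0,0,0,-1]' && python3 -m pendant '[-8.6,0,-4.2,0,-1,-8.6,0,-4.2,0,-1,-8.6,0,-4.2,0,-1,-8.6,0,-4.2,0,-1,0,0,0,0,-1,0,0,0,0,-1]' && python3 - <<'E'
from h import *
s,R=tool();T=chute(s["tool_pos"]+[0,0,-72.6]);print(T)
ci=optics.camera_info("scene");p,d=optics.grab_frame("scene")
C=chute(world(d,ci))
b=(abs(C[...,1])<35)&(C[...,0]>100)&(C[...,0]<345)&(d>0)
m=b&(C[...,2]>36)&(C[...,2]<48)
q=C[m];print("top pts",len(q),np.percentile(q[:,0],[2,50,98]),np.median(q[:,1:],0))
for x in range(200,340,10):
    k=b&(C[...,0]>=x)&(C[...,0]<x+10)&(abs(C[...,1])<20);print(x,np.median(C[k][:,2]).round(1),k.sum(),end="; ")
a=cv2.resize(p[190:350,120:280],None,fx=3.5,fy=3.5,interpolation=cv2.INTER_CUBIC);cv2.imwrite("pics/push2.png",a)
E
```

```text
clock: 5.5
tool_pos: [518.3, -116.9, 182.2]
orientation: [0.635, 0.772, -0.0, 0.0]
wrist_force: [0.5, 0.4, 0.4]
gripper_width: 0.5
grip_force: 0.5
clock: 6.25
tool_pos: [525.0, -151.0, 199.2]
orientation: [0.635, 0.772, -0.0, 0.001]
wrist_force: [-0.5, 1.1, 0.6]
gripper_width: 0.2
grip_force: 0.0
[169.07826087   1.49078819  22.750544  ]
top pts 965 [183.7913099  245.77730768 290.4927823 ] [ 5.62637595 44.29959121]
200 44.3 121; 210 44.6 148; 220 44.7 76; 230 44.6 75; 240 44.4 118; 250 133.1 307; 260 147.8 431; 270 157.1 364; 280 42.7 475; 290 30.0 510; 300 215.1 351; 310 3.4 346; 320 264.7 430; 330 263.0 543;
```

View pics/push2.png

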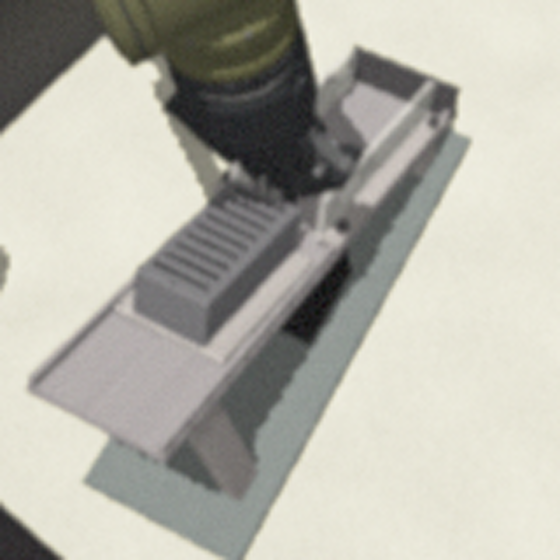

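The crop shows the carrier lying flat on the open chute floor, past the guides, with its body spanning x≈188–290, so its centre is about 240. Next I retreat, rise, open and move over it.

```bash
python3 -m pendant '[10,0,0,0,-1,0,0,-40,0,-1,0,0,-50,0,-1,-25,0,0,0,1,-25,0,0,0,1,-20.5,0,0,0,1,0,0,0,0,1,0,0,0,0,1]' 40 && python3 - <<'E'
from h import *
s,R=tool();ci=optics.camera_info("wrist");p,d=optics.grab_frame("wrist");
h=np.array([np.cos(AZ),np.sin(AZ),0]);print("u",(s["tool_pos"]-O)@h,"tool chute y",chute(s["tool_pos"])[1],s["tool_pos"],s["gripper_width"])
C=chute(world(d,ci));m=(C[...,2]>38)&(C[...,2]<47)&(abs(C[...,1])<29)&(C[...,0]>185)&(C[...,0]<300)
q=C[m];print(len(q),np.percentile(q[:,0],[1,99]),np.percentile(q[:,1],[1,99]))
cv2.imwrite("pics/w2.png",p)
E
```

```text
clock: 7.3
tool_pos: [536.2, -209.6, 288.0]
orientation: [0.635, 0.772, -0.0, -0.001]
wrist_force: [0.6, 0.6, 1.3]
gripper_width: 85.4
grip_force: 0.0
u 201.65609268985747 tool chute y 1.0902078178368022 [ 536.23798531 -209.60382792  287.9643705 ] 85.4199750190766
9604 [193.02170843 289.91172164] [-24.15684092  24.50084985]
```

View pics/w2.png

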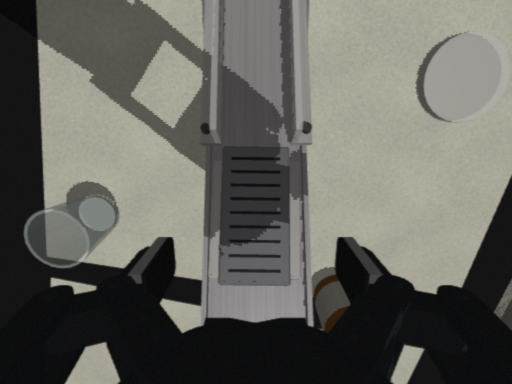

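The wrist view shows the carrier at (255,215), centred between the open fingers, with x 192–290 and y≈0. Now I descend and grip.

```bash
python3 -m pendant '[0,-0.8,33,0,1,0,0,33,0,1,0,0,0,0,1,0,0,0,0,-0.4,0,0,0,0,-1,0,0,0,0,-1,0,0,0,0,-1,0,0,0,0,-1]' 30
```

```text
clock: 8.35
tool_pos: [536.6, -210.2, 225.3]
orientation: [0.635, 0.772, 0.0, 0.002]
wrist_force: [-0.3, 2.6, 6.7]
gripper_width: 49.4
grip_force: 34.1
```

```bash
python3 -m pendant '[0,0,-15,0,-1,0,0,-25,0,-1,0,0,-40,0,-1,0,0,-40,0,-1,0,0,0,0,-1]' && python3 - <<'E'
from h import *
s,R=tool();print(s["tool_pos"],s["wrist_force"],s["grip_force"])
ci=optics.camera_info("wrist");p,d=optics.grab_frame("wrist");cv2.imwrite("pics/w3.png",p)
ci2=optics.camera_info("scene");p2,d2=optics.grab_frame("scene")
cv2.imwrite("pics/both3.png",np.hstack([cv2.resize(p[90:330,120:400],(420,360)),cv2.resize(p2[130:330,100:280],(324,360))]))
E
```

```text
clock: 8.98
tool_pos: [536.8, -210.5, 347.8]
orientation: [0.635, 0.772, 0.001, 0.004]
wrist_force: [0.4, -0.4, -2.7]
gripper_width: 49.2
grip_force: 33.4
[ 536.79523856 -210.4700905   347.75428407] [ 0.40020359 -0.40772514 -2.73847886] 33.3760142326355
```

View pics/both3.png

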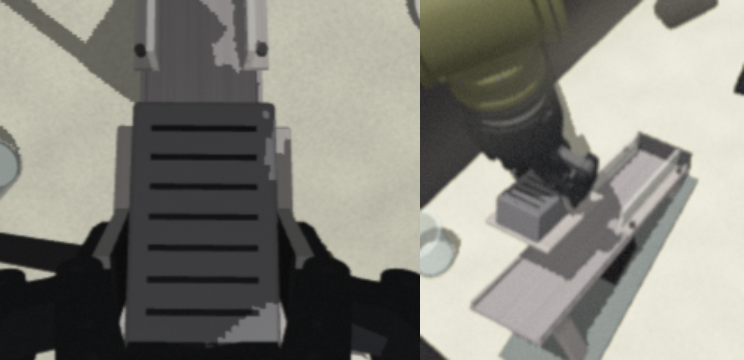

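The carrier is held off the chute, centred and tilted as it was on the slope; the wrist reads about 2.7 N. Next I carry it to the tray and turn it.

```bash
python3 -m pendant '[40,10,0,0,-1,46,11.5,0,0,-1,46,11.5,0,0,-1,46,11.5,0,0,-1,46,11.5,0,0,-1,46,11.5,0,0,-1,46,11.5,0,0,-1,46,11.5,0,0,-1,46,11.5,0,0,-1,46,12,0,0,-1]' && python3 -m pendant '[2,1,0,0.163,-1,0,0,0,0.163,-1,0,0,0,0.163,-1,0,0,0,0.163,-1,0,0,0,0.163,-1,0,0,0,0.163,-1,0,0,0,0.163,-1,0,0,0,0.163,-1,0,0,0,0.163,-1,0,0,0,0,-1]' && python3 - <<'E'
from h import *
s,R=tool();print(s["tool_pos"],np.degrees(np.arctan2(R[1,0],R[0,0])),s["grip_force"])
e=R.T@(np.array([560.4,259,0])-s["tool_pos"]);print("tool shift to tray",e)
ci=optics.camera_info("wrist");p,d=optics.grab_frame("wrist");cv2.imwrite("pics/w4.png",p);np.save("pics/w4d.npy",d);np.savez("pics/w4ci.npz",**ci)
E
```

```text
clock: 10.32
tool_pos: [559.0, 258.8, 339.5]
orientation: [0.635, 0.772, -0.002, -0.001]
wrist_force: [1.0, -1.1, -2.4]
gripper_width: 49.6
grip_force: 33.3
clock: 11.58
tool_pos: [559.9, 259.4, 339.9]
orientation: [0.989, 0.149, -0.002, 0.001]
wrist_force: [0.1, 0.0, -2.3]
gripper_width: 49.7
grip_force: 33.2
[559.8634812  259.43355599 339.85578432] 17.170270402137174 33.23090136051178
tool shift to tray [  2.04105895   0.45433394 339.85005167]
```

View pics/w4.png

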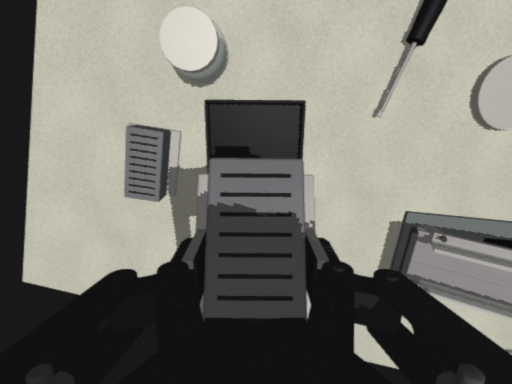

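The wrist view shows the tray edges at columns 206–304 and the carrier centred over them (207–303), aligned. Jar and spare are clear. I lower until the low edge touches, then press so it pivots flat.

```bash
python3 -m pendant '[0,0,50,0,-1,0,0,55,0,-1,0,0,55,0,-1,0,0,40,0,-1,0,0,15,0,-1,0,0,0,0,-1,0,0,0,0,-1]' 20 && python3 -m pendant '[0,0,3,0,-1,0,0,3,0,-1,0,0,3,0,-1,0,0,3,0,-1,0,0,0,0,-1]'
```

```text
clock: 12.5
tool_pos: [562.1, 260.3, 130.4]
orientation: [0.989, 0.149, 0.002, -0.0]
wrist_force: [0.7, -0.2, -3.3]
gripper_width: 49.6
grip_force: 33.2
clock: 13.12
tool_pos: [560.4, 259.7, 115.4]
orientation: [0.989, 0.148, -0.0, 0.0]
wrist_force: [0.6, -0.1, -3.4]
gripper_width: 49.1
grip_force: 33.2
```

```bash
python3 -m pendant '[0,0,2,0,-1,0,0,2,0,-1,0,0,2,0,-1,0,0,0,0,-1]' && python3 -m pendant '[0,0,2,0,-1,0,0,2,0,-1,0,0,2,0,-1,0,0,0,0,-1]'
```

```text
clock: 13.62
tool_pos: [561.1, 259.9, 113.5]
orientation: [0.989, 0.148, -0.0, 0.0]
wrist_force: [-10.1, -4.4, 15.9]
gripper_width: 49.8
grip_force: 35.4
clock: 14.12
tool_pos: [561.5, 259.9, 113.2]
orientation: [0.989, 0.148, -0.001, 0.001]
wrist_force: [-24.2, -11.7, 44.6]
gripper_width: 49.1
grip_force: 38.8
```

```bash
cat >> h.py <<'E'
def tilt():
    s,R=tool();ci=optics.camera_info("wrist");p,d=optics.grab_frame("wrist");W=world(d,ci)
    L=(W-s["tool_pos"])@R
    m=(abs(L[...,1])<15)&(L[...,0]>14)&(L[...,0]<46)&(L[...,2]>35)&(d>0);q=L[m]
    for _ in range(4):
        f=np.polyfit(q[:,0],q[:,2],1);r=q[:,2]-np.polyval(f,q[:,0]);q=q[abs(r)<max(2,2*r.std())]
    T=L[(abs(L[...,1])<22)&(abs(L[...,2]-np.polyval(f,L[...,0]))<4)&(L[...,0]>0)]
    print("tilt deg",np.degrees(np.arctan(f[0])),"top z at x=30",s["tool_pos"][2]-np.polyval(f,30),"x max",np.percentile(T[:,0],99),len(q),s["wrist_force"],s["tool_pos"]);return p
E
python3 -c "from h import *;cv2.imwrite('pics/w5.png',tilt())"
```

```text
tilt deg 25.808436898223466 top z at x=30 52.08014764288092 x max 133.14980274246173 4062 [-24.18990427 -11.7318772   44.57570031] [561.51590224 259.89714316 113.17960536]
```

It isn't pivoting: the tilt is still 26° at 45 N. Floor friction works against the pivot, so I relieve the press, cut the grip, and drag toward the raised end while pressing lightly, so friction helps.

```bash
python3 -m pendant '[0,0,-5,0,-1,0,0,-5,0,-1,0,0,0,0,-1]' 20 && python3 -m pendant '[0,0,0,0,0.1,0,0,0,0,0.1]' 20 && python3 -m pendant '[0,0,0,0,0.12,0,0,0,0,0.12]' 20
```

```text
clock: 14.55
tool_pos: [560.7, 259.8, 113.7]
orientation: [0.989, 0.148, 0.0, -0.0]
wrist_force: [-0.4, 0.3, -2.6]
gripper_width: 49.3
grip_force: 33.1
clock: 14.8
tool_pos: [560.7, 259.8, 113.6]
orientation: [0.989, 0.148, -0.0, 0.0]
wrist_force: [-0.1, 0.7, 0.1]
gripper_width: 49.6
grip_force: 33.5
clock: 15.05
tool_pos: [560.7, 259.8, 113.7]
orientation: [0.989, 0.148, -0.0, -0.0]
wrist_force: [0.5, 0.2, -1.0]
gripper_width: 49.3
grip_force: 33.3
```

```bash
python3 -m pendant '[0,0,2,0,0.12,-3,0,1.5,0,0.12,-3,0,1.5,0,0.12,-3,0,1.5,0,0.12]' 20; python3 -c "from h import *;tilt()"
```

```text
clock: 15.55
tool_pos: [554.3, 257.8, 109.8]
orientation: [0.989, 0.148, 0.003, -0.001]
wrist_force: [3.8, -0.3, 3.9]
gripper_width: 49.4
grip_force: 33.7
tilt deg 20.154738344777627 top z at x=30 52.36623788416158 x max 49.51489629310304 4164 [ 3.75596986 -0.28582772  3.93517314] [554.32082779 257.78002384 109.78315004]
```

Dragging works: the tilt is down to 20° with only 4 N.

```bash
python3 -m pendant '[-2,0,1.5,0,0.12,-2,0,1.5,0,0.12,-2,0,1.5,0,0.12,-2,0,1.5,0,0.12]' 20; python3 -c "from h import *;tilt()"
```

```text
clock: 16.1
tool_pos: [544.4, 254.8, 101.1]
orientation: [0.989, 0.148, 0.0, -0.0]
wrist_force: [2.9, 1.1, 2.8]
gripper_width: 49.5
grip_force: 33.8
tilt deg 8.356115978354845 top z at x=30 50.66059192954405 x max 52.583532328986614 4329 [2.8729189  1.12030047 2.83557971] [544.38472408 254.78539876 101.14625442]
```

```bash
python3 -m pendant '[-1.5,0,1.5,0,0.12,-1.5,0,1.5,0,0.12,-1.5,0,1.5,0,0.12,0,0,0,0,0.12]' 20; python3 -c "from h import *;tilt()"
```

```text
clock: 16.65
tool_pos: [539.9, 253.4, 96.7]
orientation: [0.989, 0.148, -0.0, 0.0]
wrist_force: [2.4, 1.1, 1.6]
gripper_width: 49.6
grip_force: 33.8
tilt deg 3.340717853016229 top z at x=30 49.04328760726929 x max 53.176911762641616 4389 [2.35631048 1.1270204  1.62771871] [539.86063487 253.36221718  96.6511457 ]
```

```bash
python3 -m pendant '[-1,0,1.5,0,0.12,-1,0,1.5,0,0.12,0,0,1,0,0.12,0,0,0,0,0.12]' 20; python3 -c "from h import *;tilt()"
```

```text
clock: 17.2
tool_pos: [537.7, 252.7, 93.5]
orientation: [0.989, 0.148, -0.001, 0.0]
wrist_force: [-1.7, -2.1, 9.4]
gripper_width: 49.7
grip_force: 34.8
tilt deg -0.12281050536929926 top z at x=30 47.86070708811834 x max 53.27226609234149 4440 [-1.66984789 -2.12544925  9.40051346] [537.69539283 252.7277426   93.51829275]
```

It's flat (−0.1°) with the top at 47.9 mm; 47 mm is expected when it sits on the tray floor. Release slowly, rise straight up and check.

```bash
python3 -m pendant '[0,0,-1,0,0.12,0,0,0,0,0.3,0,0,0,0,0.6,0,0,0,0,1,0,0,0,0,1,0,0,-5,0,1,0,0,-30,0,1,0,0,-50,0,1,0,0,-50,0,1,0,0,0,0,1]' && python3 - <<'E'
from h import *
s,R=tool();ci=optics.camera_info("wrist");p,d=optics.grab_frame("wrist");W=world(d,ci)
L=(W-[560.4,259,0])@np.c_[R[:,0],R[:,1],[0,0,1]]
m=(L[...,2]>42)&(L[...,2]<54)&(abs(L[...,1])<60)&(abs(L[...,0])<85)
q=L[m];print(len(q),np.percentile(q,[1,99],axis=0),s["wrist_force"],s["gripper_width"])
f=np.linalg.lstsq(np.c_[q[:,:2],np.ones(len(q))],q[:,2],rcond=None)[0];print(f)
cv2.imwrite("pics/end.png",p)
E
```

```text
clock: 18.5
tool_pos: [540.8, 253.8, 235.7]
orientation: [0.989, 0.148, 0.006, -0.001]
wrist_force: [0.4, 0.3, -0.3]
gripper_width: 85.5
grip_force: 0.0
4858 [[-67.41804399 -26.2645481   45.8020273 ]
 [ 29.58567168  22.46276876  49.45482593]] [ 0.38739105  0.33060225 -0.27048089] 85.45269088229438
[-2.76359537e-03  2.56858976e-03  4.76920467e+01]
```

View pics/end.png

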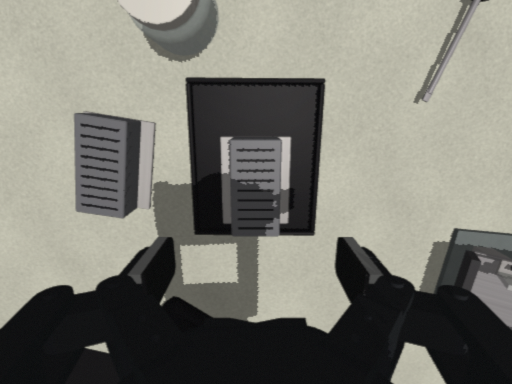

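The carrier lies flat in the tray at (256,185), offset about −19 and −2 mm from the tray centre. It is released, with the arm clear.

```bash
python3 -c "from station import ctrl;print(ctrl.hand_in())"
```

```text
the job is handed in; nothing more can be done
None
```

The carrier was pushed up the chute, lifted out and set flat, right way up, in the tray about 19 mm from its centre, then released, and the job is handed in (no verdict was returned).

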